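Stand the bottle up and hold the phone cradle open

ROBOT

A 6-joint arm with a two-finger parallel gripper is mounted at the origin on the work surface; the furniture and walls round the work are solid. World frame = base frame: x ahead of the robot, y to its left, z up, the work surface at z = 0. Lengths are in mm, angles in degrees, forces in N, time in s.
With the tool pointing down it reaches from about 300 to 850 mm from the base axis. Payload 4.2 kg.
Tool frame: the origin (TCP) lies at the very end of the fingers, on their centre line; the grasp point (between the pads) lies 19 mm behind it (env.tcp_to_grasp is the distance from the TCP to the grasp point, in mm); z points along the fingers, y is the line along which they close (so a half turn about z gives the same grasp; the last joint's range is limited). The gripper opens to 91 mm and grips with 3 to 60 N. Pads are 32 mm wide; open, the fingers measure 118 mm over their backs; the gripper's body (76 mm by 178 mm) begins 60 mm behind the grasp point.
Start: joints at [-67.552, 18.312, 89.639, -0, 72.044, -1.146], TCP at [230.154, -526.946, 213.976] pointing down, gripper open.
Joint ranges: [-177.97, 177.97], [-48.28, 115.42], [12.27, 149.76], [-77.06, 257.06], [2.81, 150.46], [-146.56, 146.56]. Speed limits (degrees/s): [147.25, 147.25, 180, 180, 180, 180].

INTERFACE

Orientations are given as [roll, pitch, yaw] about the fixed x, y, z axes, in that order (R = Rz(yaw) Ry(pitch) Rx(roll)).
In Python, from workcell import env gives the robot as it stands.
- The arm moves only by the tool move_arm, never from a script. Its argument "plan" is a list of rows, each a list of 3 entries, a list of its own where there are three numbers: the shift along the world's x, y, z in cm, then the turn about the world's z in degrees, then the closure, from 0 (fully open) to 1 (shut). In form: [[[x, y, z], turn, claw], ...]. A call has 1 to 5 rows; each row shifts and turns the commanded pose from where the row before left it; what a row does not reach is not made up. A row lasts 1/10 s, in which the tool goes at most 50 mm and 8.59 degrees, less where a joint would pass 70% of its speed; a pose out of reach is approached as far as the arm can. A call is refused whole if a number of a shift passes 5 or a number of a turn 8.59, either way. A call with a gripper value outside its range is refused whole. The fingers move at their own pace and stop on an object; "squeeze" is the grip in N (left out, the last holds). Time passes only in rows, so rows that do not move let the fingers close. It gives the time, the measured TCP pose, the force, the opening and the grip force at its end, in the units of the state.
- env.state(): the state, without advancing time (a new reading comes with each control period).
- env.grab_frame(name): name is "scene" or "top" or "wrist"; returns a dict with "frame" (384x512x3 uint8, red, green, blue), "z_map" (384x512 float32, mm along the optical axis (not along the pixel's ray), 0 where there is no reading), "fovy" (degrees; the focal length in pixels is half the picture's height over the tangent of half this angle, whatever the lens; pixels are square), "cx", "cy" (the principal point, pixels), "D" ([k1, k2, p1, p2, k3] as OpenCV has them; the pictures are not rectified), "position" and "orientation" of the camera in the world. Camera axes: x right, y down, z forward; pixel columns grow to the right and rows downward; lengths in mm; the calibration is good to about 2 mm. A picture is of the moment at which its call begins.
- env.job_done(): hands the job in; it is judged then, once.
Trained networks look in a picture, given as the dict that the camera call returned (one of the last four; its "shot" number tells which), for a name from the list of things; names that differ only in an ending like _2 or _b are one class to them, and where a whole thing is asked for, a point or a joint stands for the part that bears it (a point fixed in the world has none). Each returns a list of dicts, best first, with "score" (0 to 1); they miss things now and then, are a little off and sometimes report something else, mostly with a low value. They report only what shows in the picture. A call takes as long as a camera call.
- env.search_frame(picture, label): "point" ([column, row] in pixels, amid what is visible of it).
- env.landmark_of(picture, label): "point" ([column, row] in pixels: a listed point, or the origin of a listed thing).
The state is a dict: "time_s": time; "qpos": joint angles; "qvel": joint speeds; "effort": joint torques, N m; "ee_pos": TCP position; "ee_rot": TCP orientation; "force": force on the tool from outside, world axes, zero at the start; "torque": the same for the moment, N m; "gripper_width": finger opening in mm; "gripper_force": force on a finger pad.
Only numpy, scipy, OpenCV 4.12 (cv2) and the standard library are available. Lean on these libraries where they do the work, as an engineer would, in place of code of your own. Each camera call takes 0.05 s, during which the arm holds its last target. There are 200 camera calls.

TASK

I am about to lay a phone in the cradle. First pick up the bottle that has fallen over in front of the cradle's pull tongue and stand it upright, wholly on the round cork coaster, and let go of it; then pull the cradle's spring-return jaw out by its black post until the yellow pointer stands over the red clip, and keep it there: finish while still holding the post, because the spring draws the jaw back if you let go. Leave the phone and the cup of swabs where they are.

Things in the scene. Friction and masses are not known exactly. Their poses are not given: they have to be found in the camera images.
- bottle: Clear bottle, blue cap: round body 38 mm diameter, 72 mm long, then a cap 26 mm wide up to 96 mm; about 70 g. Origin at the centre of its underside; z axis from underside to cap. At first it lies on its side on the worktop in the way of the pull tongue, underside towards the cradle, cap pointing away (roughly to the robot's right).
- coaster: Fixed round cork coaster on the worktop, 86 mm in diameter, 4 mm thick. Origin at the centre of its underside.
- cradle: Phone cradle fixed to the worktop: aluminium base x -62 to +80 mm, y -55 to +55 mm about the origin (on the worktop), 10 mm high. The jaw is pulled out level along -x of the cradle (roughly to the robot's right). A fixed dark rail, top at z = 34 mm, stands at x = +55 to +70 mm.
- spring_jaw (a joint): Slide of the blue jaw, m: 0 at rest, growing as it is pulled out along -x of the cradle, stop at 0.06. A spring draws it back to 0: 6 N at rest, 1.5 N more each 10 mm. The jaw is a bar 88 mm wide, top at z = 34 mm, front face 56 mm behind the post's axis; a steel tongue 30 mm wide, top at z = 17 mm, joins jaw and post and ends 14 mm in front of the post's axis.
- pull_post (a point): On the axis of the upright black round post by which the jaw is pulled, at z = 45 mm. The post is 18 mm in diameter, top at z = 64 mm, with a foot collar 22 mm wide up to z = 23 mm on the tongue. 60 mm from the cradle's origin along its -x when the jaw is at rest; moves with the jaw.
- pointer (a point): Centre of the outer end of the yellow pointer, a blade 3 mm wide that sticks out of the jaw's end along +y of the cradle, at z = 22 mm. Moves with the jaw.
- red_clip: Fixed red clip on the cradle's +y edge (nearer the robot), 10 mm long along the cradle's x, top at z = 19 mm, at y = +45 to +61 mm. Axes as the cradle's; its origin lies on the cradle's centre line (y = 0, z = 0) level with the clip's middle in x. The pointer passes just above it and is centred when its x in the clip's frame is 0.
- phone: Black phone 144 x 68 x 8 mm lying on the worktop to the left of the cradle; leave it alone.
- swab_cup: Dark grey cup with cotton swabs, 64 mm in diameter, 138 mm high with the swabs, standing on the left; leave it alone.

How it is judged (in metres and radians):
On the way, in this order (a step that is already met when the one before it is completed fails the run):
1. the bottle stands upright on the coaster, let go (angle between bottle's own z axis and vertical below 0.1 rad and horizontal distance between bottle and coaster below 0.025 m and height (world z) of bottle between 0.001 and 0.008 m and linear speed of bottle below 0.02 m/s and contact force between each of the arm, the fingers and bottle below 0.1 N), for 0.3 s.
2. the jaw is drawn out with its pointer over the red clip (x of pointer in the frame of red_clip between -0.005 and 0.005 m and contact force between the fingers and spring_jaw above 3 N), for 0.5 s.
At the end, for the whole second after the job is handed in: The gripper still holds the jaw against its spring (over 3 N on the fingers), at rest, with the pointer within 5 mm of the middle of the red clip along the slide; the bottle stands upright (within 0.1 rad), at rest and untouched, its centre within 25 mm of the coaster's (all of step 1 and all of step 2 and velocity of joint spring_jaw between -0.01 and 0.01 m/s and contact force between bottle and spring_jaw below 0.1 N); the arm keeps its last pose, push and grip.
It fails at once if the phone is moved by more than 30 mm (distance of phone from where it was at the start of the episode above 0.03 m).
It fails at once if the cup of swabs is moved by more than 30 mm (distance of swab_cup from where it was at the start of the episode above 0.03 m).
It also fails if it takes over 51 s, if anything falls off the work surface, if the arm or the gripper's body presses on something with over 40 N, if the wrist force passes 120 N, or if a joint passes its speed limit or range.

## Working session

There is one attempt and no reset: what is moved stays moved. The work goes in short steps, Python scripts to look and compute and a tool call to move; the robot and the scene stay as the last step left them, time stands still between calls to the robot, and variables do not carry over. Pictures are saved under pics/ and viewed, at most 10 in all, crops included, and the job is handed in when it is done.

Besides the shell and the picture viewer there is one more tool, called after "Request:" as a command line: name --argument value ..., lists and objects as JSON in quotes. move_arm: Moves the arm, as the interface text tells. Its arguments: {"type":"object","properties":{"plan":{"type":"array","items":{"type":"array"}},"squeeze":{"type":"number"}},"required":["plan"]}

```bash
mkdir -p pics
cat > h.py <<'E'
import numpy as np, cv2
from scipy.spatial.transform import Rotation as R
from workcell import env
def K(p):
    h=p["frame"].shape[0]; f=h/2/np.tan(np.radians(p["fovy"])/2)
    return np.array([[f,0,p["cx"]],[0,f,p["cy"]],[0,0,1.]])
def Rc(p):
    o=np.array(p["orientation"],float)
    if o.shape==(3,3): return o
    return R.from_euler('xyz',o,degrees=True).as_matrix()
def ray(p,uv):
    n=cv2.undistortPoints(np.array([[uv]],float),K(p),np.array(p["D"],float))[0,0]
    return np.array(p["position"],float),Rc(p)@np.array([n[0],n[1],1])
def onz(p,uv,z):
    o,d=ray(p,uv); return o+d*(z-o[2])/d[2]
def depth(p,uv):
    o,d=ray(p,uv); c,r=map(int,np.round(uv)); w=p["z_map"][max(r-1,0):r+2,max(c-1,0):c+2]; w=w[w>0]
    return o+d*np.median(w) if len(w) else None
def save(p,n): cv2.imwrite("pics/"+n,p["frame"][:,:,::-1])
def cloud(p):
    h,w=p["z_map"].shape; v,u=np.mgrid[:h,:w]
    n=cv2.undistortPoints(np.stack([u.ravel(),v.ravel()],1)[:,None].astype(float),K(p),np.array(p["D"],float))[:,0]
    z=p["z_map"].ravel(); P=np.c_[n,np.ones(len(n))]*z[:,None]
    return (np.array(p["position"])+P@Rc(p).T).reshape(h,w,3)
E
python3 - <<'E'
from h import *
np.set_printoptions(precision=1,suppress=True)
s=env.state();print(s)
hs={'bottle':0,'coaster':0,'cradle':0,'pull_post':45,'pointer':22,'red_clip':0,'phone':0,'swab_cup':0}
ims=[]
for n in("scene","top"):
    p=env.grab_frame(n);ims.append(p["frame"]);print(n,p["position"],p["orientation"],p["fovy"],p["D"])
    for k,z in hs.items():
        a=env.landmark_of(p,k)[:1]; b=env.search_frame(p,k)[:1]
        for x in a: print(k,'lm',np.array(x["point"]),x["score"],onz(p,x["point"],z))
        for x in b: print(k,'sf',np.array(x["point"]),x["score"],depth(p,x["point"]))
cv2.imwrite("pics/a.png",cv2.resize(np.vstack(ims),(400,600))[:,:,::-1])
save({"frame":ims[0]},"s.png");save({"frame":ims[1]},"t.png")
E
```

```text
{'time_s': 0.0, 'qpos': array([-67.6,  18.4,  89.7,  -0. ,  72. ,  -1.1]), 'qvel': array([ 0. , -0. , -0.1,  0.1,  0. ,  0. ]), 'effort': array([ -0. , -41.2, -23.2,   0.1,   0. ,  -0. ]), 'ee_pos': array([ 230. , -526.4,  213.1]), 'ee_rot': array([-179.9,   -0. ,   23.6]), 'force': array([-1.1, -0.1, -0.9]), 'torque': array([-0. , -0. ,  0.1]), 'gripper_force': 0.0, 'gripper_width': 91.07145359123554}
scene [-463.9  614.2  678.3] [-120.6   -1.2 -122.2] 47.34173253414038 [-0.  0.  0.  0.  0.]
bottle lm [297.4 185.7] 0.79 [ 481.8 -167.1    0. ]
bottle sf [308.5 180.8] 0.8 [ 445.3 -179.6   31.6]
cradle lm [272.6 198.7] 0.55 [455.2 -53.1   0. ]
cradle sf [269.8 195.6] 0.84 [443.8 -34.1  22.4]
pull_post lm [286.1 182.1] 0.77 [454.  -99.2  45. ]
pull_post sf [275.  191.5] 0.69 [439.3 -48.9  34.3]
pointer lm [283.2 203. ] 0.76 [390.2 -44.2  22. ]
pointer sf [277.2 187.5] 0.85 [476.5 -83.8  19.7]
phone lm [206.3 242.7] 0.57 [359.7 219.2   0. ]
phone sf [204.  239.9] 0.59 [-75.7 430.9 363.8]
swab_cup lm [159.  268.5] 0.78 [325.8 361.5   0. ]
swab_cup sf [157.5 253.7] 0.98 [295.6 370.7  68.2]
top [ 289.6   18.1 1339.3] [-174.    -0.1  -89.8] 42.912970117736805 [-0.  0.  0.  0.  0.]
bottle lm [310.5 190.7] 0.77 [ 448.2 -143.3    0. ]
bottle sf [323.5 185.6] 0.94 [ 457.9 -174.2   35.9]
coaster lm [365.1 212. ] 0.72 [ 389.6 -293.6    0. ]
coaster sf [363.7 212.6] 0.82 [ 387.6 -288.7    4.1]
cradle lm [274.5 185.6] 0.94 [462.1 -43.8   0. ]
cradle sf [273.1 188.9] 0.91 [448.8 -38.5  34. ]
pull_post lm [296.  181.6] 0.66 [467.3 -99.3  45. ]
pull_post sf [281.1 186.6] 0.69 [457.1 -61.   18.2]
pointer lm [278.8 207.2] 0.9 [400.4 -54.4  22. ]
pointer sf [281.4 183. ] 0.87 [467.1 -61.9  16.9]
phone lm [178.7 224.8] 0.7 [352.9 219.1   0. ]
phone sf [178.7 225.9] 0.81 [349.5 217.7   8.7]
swab_cup lm [123.6 233.4] 0.8 [328.7 370.3   0. ]
swab_cup sf [281.2 190. ] 0.75 [447.6 -61.2  19.1]
```

View pics/t.png

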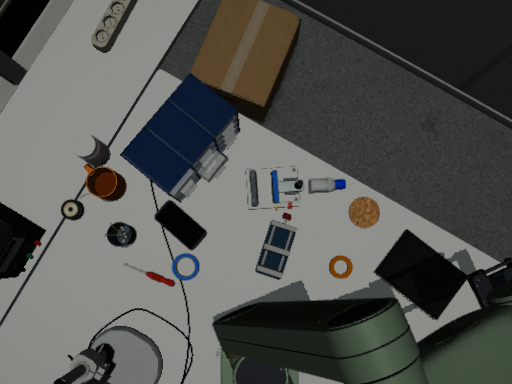

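View pics/s.png

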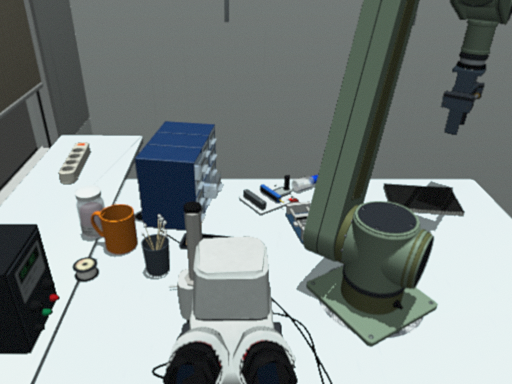

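Top view: bottle at (310–345, 185) with its underside left by the post (298, 184); coaster (364, 212); cradle (273, 187); red clip about (290, 207–216). In the scene view the cap points right. I'll move above the bottle and measure from close by.

Request:
move_arm --plan '[[[2.7,4.1,0],8.3,0],[[2.7,4.1,0],8.3,0],[[2.7,4.1,0],8.3,0],[[2.7,4.1,0],8.3,0],[[2.7,4.1,0],8.3,0]]'

```text
time_s: 2.2
ee_pos: [365.9, -320.3, 214.2]
ee_rot: [180.0, 0.0, 65.4]
force: [1.8, -0.2, -0.1]
gripper_width: 91.1
gripper_force: 0.0
```

Request:
move_arm --plan '[[[2.7,4.1,0],8.3,0],[[2.7,4.1,0],8.3,0],[[2.7,4.1,0],8.3,0],[[0,0,0],0,0],[[0,0,0],0,0]]'

```text
time_s: 2.7
ee_pos: [446.5, -198.2, 214.0]
ee_rot: [-180.0, 0.0, 90.1]
force: [-0.7, -0.2, 0.3]
gripper_width: 91.4
gripper_force: 0.0
```

```bash
cat > look.py <<'E'
from h import *
import sys
np.set_printoptions(precision=1,suppress=True)
s=env.state();print(s["time_s"],s["ee_pos"],s["ee_rot"],s["qpos"])
hs={'bottle':19,'coaster':0,'cradle':0,'pull_post':45,'pointer':22,'red_clip':0}
for n in sys.argv[2:]:
    p=env.grab_frame(n);save(p,sys.argv[1]+n+".png");np.savez("pics/"+sys.argv[1]+n,c=cloud(p),f=p["frame"])
    print(n,p["position"],p["orientation"])
    for k,z in hs.items():
        for x in env.landmark_of(p,k)[:2]: print(k,'lm',np.array(x["point"]),x["score"],onz(p,x["point"],z))
        for x in env.search_frame(p,k)[:1]: print(k,'sf',np.array(x["point"]),x["score"],depth(p,x["point"]))
E
python3 look.py b wrist
```

```text
2.7 [ 446.5 -198.2  214. ] [-180.     0.    90.1] [-25.3  10.5 100.4  -0.   69.1 -25.4]
wrist [ 446.7 -119.8  384.4] [164.2   0.    0.1]
bottle lm [265.8 129.3] 0.63 [ 459.6 -137.2   19. ]
bottle lm [262.9  56.8] 0.15 [455.1 -48.6  19. ]
bottle sf [268.5 158.9] 0.65 [ 462.8 -173.4   37.7]
coaster lm [221.4 227.2] 0.78 [ 394.  -284.1    0. ]
coaster sf [221.1 228.5] 0.89 [ 394.  -284.8    3.4]
cradle lm [263.9  55.4] 0.7 [456.9 -43.2   0. ]
cradle sf [267.7  50.8] 0.89 [460.5 -44.6  32.7]
pull_post lm [267.8 102.4] 0.72 [ 460.7 -104.4   45. ]
pull_post sf [268.9  58.2] 0.82 [462.7 -50.   17.9]
pointer lm [267.5  55.2] 0.66 [460.7 -47.3  22. ]
pointer lm [212.8  54.4] 0.61 [393.5 -46.3  22. ]
pointer sf [264.6  57.1] 0.69 [457.3 -48.7  17.5]
red_clip sf [224.5  82.9] 0.68 [406.4 -79.   15.4]
```

View pics/bwrist.png

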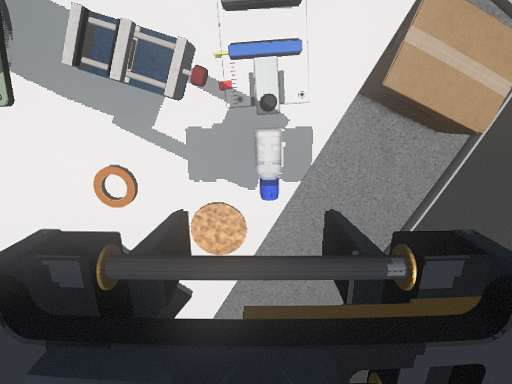

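Wrist view: bottle with body at (268, 150) and cap (269, 190); post top (268, 102); pointer (220, 53); red clip (224, 85); coaster (219, 228). The table edge is close to the bottle's right. Next I'll fit these from the depth cloud.

Run:
```python
import numpy as np
np.set_printoptions(precision=1,suppress=True)
d=np.load("pics/bwrist.npz");c=d["c"];f=d["f"].astype(int)
r,g,b=f[...,0],f[...,1],f[...,2]
def box(m,n):
    P=c[m]; print(n,len(P),P.min(0),P.max(0),np.median(P,0))
    return P
V,U=np.mgrid[:384,:512]
win=lambda u0,u1,v0,v1:(U>=u0)&(U<u1)&(V>=v0)&(V<v1)
cap=box(win(255,285,172,205)&(b>r+50)&(c[...,2]>8),"cap")
body=box(win(250,290,125,176)&(c[...,2]>25)&(b-r<50),"bodytop")
for lo in range(-200,-120,8):
    q=body[(body[:,1]>=lo)&(body[:,1]<lo+8)]
    if len(q)>5: print(lo,len(q),np.percentile(q[:,0],[2,50,98]),q[:,2].max())
for lo in range(-235,-190,6):
    q=cap[(cap[:,1]>=lo)&(cap[:,1]<lo+6)]
    if len(q)>2: print('cap',lo,len(q),np.percentile(q[:,0],[2,50,98]),q[:,2].max())
jaw=box(win(225,310,35,62)&(b>r+60)&(c[...,2]>29),"jaw")
pj=np.polyfit(jaw[:,0],jaw[:,1],1);print("jaw slope",pj)
box(win(258,280,90,115)&(c[...,2]>55),"post")
box(win(210,232,45,62)&(r>b+80)&(g>120),"pointer")
box(win(210,240,72,95)&(r>g+80)&(c[...,2]>10),"clip")
box(win(190,250,200,256)&(r>b+50)&(c[...,2]>1),"coaster")
```

```text
cap 330 [ 446.7 -231.5   18.6] [ 477.5 -119.8  384.4] [ 464.3 -217.5   29.3]
bodytop 1290 [ 444.1 -196.9   25. ] [ 480.4 -119.8  384.4] [ 461.9 -163.9   35.6]
-200 73 [446.8 462.4 478.8] 37.62427748186434
-192 158 [445.4 462.3 480. ] 38.25679233078887
-184 164 [445.4 462.2 479.8] 38.99787483804323
-176 167 [445.4 462.1 479.6] 39.20258815626215
-168 165 [445.4 462.  479.4] 38.94376931393771
-160 175 [444.7 461.8 479.2] 40.01213110922208
-152 177 [444.1 461.7 479. ] 39.48015168231365
-144 177 [444.1 460.5 478.9] 39.49271902196375
-136 24 [454.8 468.  478.2] 38.94561536015527
cap -235 21 [455.6 463.2 474. ] 30.880708965007557
cap -229 71 [453.7 464.5 476. ] 31.61851958848024
cap -223 76 [452.3 464.3 477.4] 32.34492317230729
cap -217 78 [452.3 464.3 475.5] 32.261141890942156
cap -211 67 [454.9 464.2 474.9] 32.37491856556812
cap -205 16 [456.6 464.8 471.9] 31.621861453142515
jaw 838 [ 413.3 -119.8   30.2] [500.2 -32.3 384.4] [456.1 -41.   33.1]
jaw slope [  0.1 -74.9]
post 190 [ 446.7 -119.8   58.6] [469.4 -96.  384.4] [ 460.8 -103.7   63.4]
pointer 32 [393.8 -46.1  21.1] [412.3 -43.4  24.4] [402.5 -44.8  22.8]
clip 59 [ 399.6 -119.8   13.9] [446.7 -76.6 384.4] [408.2 -79.4  16.1]
coaster 2245 [ 347.6 -328.5    1.2] [ 446.7 -119.8  384.4] [ 389.8 -284.8    3.5]
```

Request:
move_arm --plan '[[[0.4,-0.9,-4.2],1.8,0],[[0.4,-0.9,-4.2],0,0],[[0.4,-0.9,-4.2],0,0],[[0.4,-0.9,-4.2],0,0],[[0.2,0,-2.0],0,0.3]]'

```text
time_s: 3.85
ee_pos: [462.7, -234.8, 22.6]
ee_rot: [-179.8, -0.1, 91.8]
force: [-0.1, 0.8, 0.2]
gripper_width: 85.8
gripper_force: 0.0
```

Request:
move_arm --plan '[[[0,0,-1.0],0,0.4],[[0,0,-0.6],0,0.5],[[0,0,0],0,0.6],[[0,0,0],0,0.7],[[0,0,0],0,0.8]]' --squeeze 3

```text
time_s: 4.35
ee_pos: [464.9, -235.3, 11.2]
ee_rot: [179.9, 0.1, 91.8]
force: [-0.1, -0.6, -0.7]
gripper_width: 45.9
gripper_force: 0.0
```

```bash
python3 look.py c wrist | grep -E "bottle|^[0-9w]"
```

```text
4.35 [ 464.9 -235.3   11.2] [179.9   0.1  91.8] [-28.1  25.9 111.9   0.   42.1 -29.9]
wrist [ 462.4 -156.8  181.5] [164.1  -0.1   1.8]
bottle lm [256.8  78.6] 0.72 [ 462.6 -136.7   19. ]
bottle sf [256.  144.6] 0.76 [ 463.2 -171.6   37.3]
```

View pics/cwrist.png

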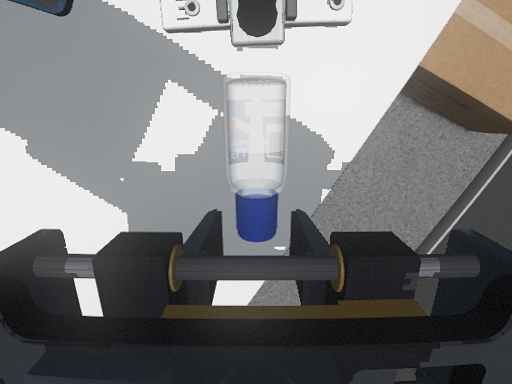

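The cap (256, 215) sits centred between the fingertips (222 and 291), with its end overlapping the pads. Closing gently.

Request:
move_arm --plan '[[[0,0,0],0,1],[[0,0,0],0,1],[[0,0,0],0,1],[[0,0,0],0,1],[[0,0,0],0,1]]' --squeeze 3

```text
time_s: 5.5
ee_pos: [464.2, -235.0, 10.0]
ee_rot: [180.0, 0.0, 91.8]
force: [0.7, 0.2, 1.1]
gripper_width: 24.7
gripper_force: 3.0
```

```bash
python3 -c "
from h import *
print(env.state())"
```

```text
{'time_s': 5.5, 'qpos': array([-2.81175446e+01,  2.60068687e+01,  1.11942918e+02,  4.77223116e-03,
        4.20408390e+01, -2.99118540e+01]), 'qvel': array([ 0.03567474,  0.01660062, -0.0341121 , -0.00416897, -0.07078044,
       -0.03301042]), 'effort': array([ 1.87480850e-01, -4.02576184e+01, -1.49762678e+01,  8.32872000e-02,
        2.59165568e-01, -1.60487898e-02]), 'ee_pos': array([ 464.17699664, -234.97008999,    9.98798201]), 'ee_rot': array([1.79990281e+02, 1.90391421e-03, 9.17907653e+01]), 'force': array([0.72614625, 0.24995383, 1.0786115 ]), 'torque': array([-0.1106684 , -0.17093265, -0.07004337]), 'gripper_force': 3.012525900772971, 'gripper_width': 24.70814491409529}
```

Request:
move_arm --plan '[[[0,-0.5,2],0,1],[[0,-0.5,2],0,1],[[0,-0.5,2],0,1],[[0,-0.5,2],0,1],[[0,-0.5,2],0,1]]'

```text
time_s: 6.0
ee_pos: [463.5, -259.7, 110.4]
ee_rot: [-179.9, -0.0, 91.8]
force: [-0.7, -0.2, -0.6]
gripper_width: 24.7
gripper_force: 3.0
```

Request:
move_arm --plan '[[[0,-0.5,1],0,1],[[0,0,0],0,1],[[0,0,0],0,1]]'

```text
time_s: 6.3
ee_pos: [463.5, -264.5, 119.1]
ee_rot: [-179.9, -0.1, 91.8]
force: [-0.6, 0.1, -1.6]
gripper_width: 24.9
gripper_force: 3.0
```

```bash
python3 look.py d wrist top scene| grep -E "bottle|^[0-9wt]"
python3 - <<'E'
import cv2,numpy as np
w=cv2.imread("pics/dwrist.png");s=cv2.imread("pics/dscene.png")[140:240,250:380]
cv2.imwrite("pics/d2.png",np.vstack([cv2.resize(w,(400,300)),cv2.resize(s,(400,300),interpolation=cv2.INTER_CUBIC)]))
E
```

```text
6.3 [ 463.5 -264.5  119.1] [-179.9   -0.1   91.8] [-31.   19.3 103.1   0.   57.8 -32.7]
wrist [ 461.7 -186.4  289.6] [164.3   0.1   1.7]
bottle lm [257.  190.5] 0.95 [ 464.6 -260.6   19. ]
bottle sf [256.1 202.2] 0.64 [ 463.  -236.   135.2]
top [ 289.6   18.1 1339.3] [-174.    -0.1  -89.8]
bottle lm [358.5 185.8] 0.64 [ 459.9 -272.6   19. ]
bottle sf [353.6 183.8] 0.58 [ 453.3 -240.1  109.8]
bottle lm [157.8 270.7] 0.43 [297.8 373.8  19. ]
```

View pics/d2.png

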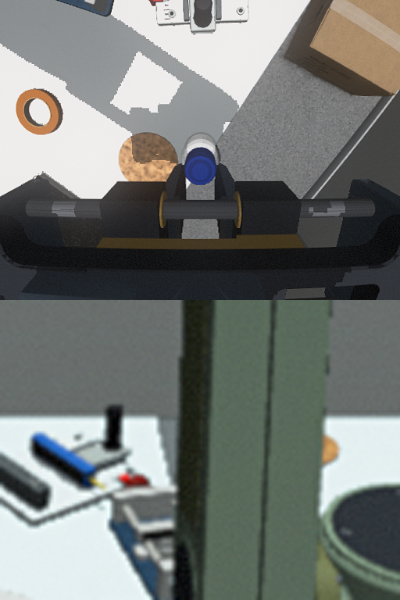

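The bottle has swung to hang nearly plumb: in the wrist view the cap faces the camera at (257, 215). I'll measure its tilt from the cap's top face.

```bash
cat > cap.py <<'E'
import sys
from h import *
np.set_printoptions(precision=3,suppress=True)
def cap(fn):
    d=np.load(fn);c=d["c"];f=d["f"].astype(int)
    m=(f[...,2]>f[...,0]+50)&(c[...,2]>c[...,2].min()+20); 
    V,U=np.mgrid[:384,:512]; m&=(abs(U-257)<40)&(V>150)&(V<260)
    P=c[m]; top=P[P[:,2]>np.percentile(P[:,2],80)-4]
    A=np.c_[top[:,:2]-top[:,:2].mean(0),np.ones(len(top))]
    k=np.linalg.lstsq(A,top[:,2],rcond=None)[0]; 
    print(len(top),"min/max",top.min(0),top.max(0),"normal",-k[0],-k[1],"z",k[2],"res",(A@k-top[:,2]).std())
cap(sys.argv[1])
E
python3 cap.py pics/dwrist.npz
```

```text
1154 min/max [ 451.659 -257.498  132.818] [ 474.908 -186.417  289.623] normal 0.0026396960265306067 -0.142737757629896 z 135.80803135398205 res 4.5452867974946525
```

```bash
sed -i 's/P=c\[m\]; /P=c[m]; P=P[P[:,2]<170]; /' cap.py; python3 cap.py pics/dwrist.npz
```

```text
1153 min/max [ 451.659 -257.498  132.818] [ 474.908 -234.101  138.886] normal -0.005456753128546897 0.07072443665610097 z 135.6746274393349 res 0.860046632588751
```

Request:
move_arm --plan '[[[-0.4,-0.2,0],0,1],[[-0.8,-0.4,-0.2],0,1],[[-0.8,-0.4,-0.3],0,1],[[-0.8,-0.4,-0.3],0,1],[[-0.8,-0.4,-0.3],0,1]]'

```text
time_s: 8.75
ee_pos: [427.1, -283.3, 108.7]
ee_rot: [-180.0, -0.0, 91.8]
force: [-0.6, -0.3, -0.0]
gripper_width: 24.7
gripper_force: 3.0
```

Request:
move_arm --plan '[[[-0.8,-0.4,-0.3],0,1],[[-0.8,-0.4,-0.3],0,1],[[-0.8,-0.4,-0.3],0,1],[[-0.8,-0.4,0],0,1],[[-0.5,-0.2,0],0,1]]'

```text
time_s: 9.25
ee_pos: [390.3, -301.3, 99.9]
ee_rot: [-180.0, -0.0, 91.8]
force: [0.1, -0.1, -0.7]
gripper_width: 24.8
gripper_force: 3.0
```

Request:
move_arm --plan '[[[0,0,0],0,1],[[0,0,0],0,1],[[0,0,0],0,1]]'

```text
time_s: 9.55
ee_pos: [391.5, -301.0, 100.1]
ee_rot: [180.0, 0.0, 91.8]
force: [0.2, -0.5, -0.3]
gripper_width: 24.7
gripper_force: 3.0
```

```bash
python3 look.py e wrist| grep -E "bottle|coaster|^[0-9wt]"; python3 cap.py pics/ewrist.npz
```

```text
9.55 [ 391.5 -301.   100.1] [180.    0.   91.8] [-38.9  17.2 109.6   0.   53.2 -40.7]
wrist [ 389.3 -222.6  270.5] [164.2  -0.    1.8]
bottle lm [257.1 190.6] 0.78 [ 392.7 -292.    19. ]
bottle sf [254.8 202.3] 0.76 [ 390.3 -272.3  116.7]
coaster lm [255.9 183.2] 0.55 [ 391.5 -289.4    0. ]
coaster sf [253.2 167. ] 0.76 [ 388.3 -272.1    3.4]
1110 min/max [ 379.649 -294.     113.528] [ 402.994 -270.393  119.112] normal -0.012554302173753668 0.07440280798718839 z 116.65122268862868 res 0.8535740087088081
```

View pics/ewrist.png

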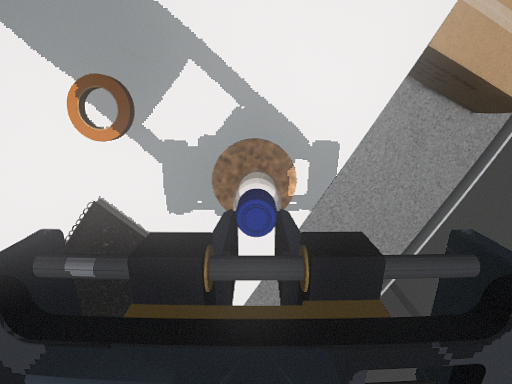

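The bottle hangs over the coaster's centre (coaster about (255, 180), cap (256, 213)), its underside about 17 mm above the cork. Lowering slowly.

Request:
move_arm --plan '[[[0,0.2,-0.5],0,1],[[0,0.1,-0.4],0,1],[[0,0,-0.3],0,1],[[0,0,-0.2],0,1],[[0,0,0],0,1]]'

```text
time_s: 10.7
ee_pos: [391.0, -297.8, 85.5]
ee_rot: [-180.0, -0.0, 91.8]
force: [-0.1, 0.3, -0.5]
gripper_width: 24.9
gripper_force: 3.0
```

Request:
move_arm --plan '[[[0,0,-0.15],0,1],[[0,0,-0.15],0,1],[[0,0,-0.1],0,1],[[0,0,0],0,1],[[0,0,0],0,1]]'

```text
time_s: 11.2
ee_pos: [391.8, -298.4, 82.6]
ee_rot: [179.9, 0.1, 91.8]
force: [0.5, -0.7, 4.9]
gripper_width: 24.6
gripper_force: 3.1
```

```bash
python3 look.py f wrist| grep -E "bottle|coaster|^[0-9wt]"; python3 cap.py pics/fwrist.npz
```

```text
11.2 [ 391.8 -298.4   82.6] [179.9   0.1  91.8] [-38.6  18.3 111.1   0.   50.5 -40.4]
wrist [ 389.4 -219.9  252.9] [164.1  -0.1   1.8]
bottle lm [255.2 191. ] 0.72 [ 391.1 -285.1   19. ]
bottle sf [258.3 205.3] 0.71 [ 392.6 -271.4   99.5]
coaster sf [252.  172.9] 0.73 [ 387.9 -266.1   31.7]
1125 min/max [ 379.971 -291.537   97.285] [ 403.168 -268.13   102.901] normal -0.005190801727572791 0.07332316720933892 z 100.29046937348512 res 0.8533079845357768
```

Request:
move_arm --plan '[[[0,0,0],0,0.7],[[0,0,0],0,0.65],[[0,0,0],0,0.6],[[0,0,0],0,0.5],[[0,0,0],0,0.5]]'

```text
time_s: 12.35
ee_pos: [390.9, -297.8, 81.7]
ee_rot: [-180.0, -0.0, 91.8]
force: [0.3, -0.4, 0.2]
gripper_width: 45.3
gripper_force: 0.0
```

```bash
python3 look.py g wrist| grep -E "bottle|coaster|^[0-9wt]"; python3 cap.py pics/gwrist.npz
```

```text
12.35 [ 390.9 -297.8   81.7] [-180.    -0.    91.8] [-38.6  18.3 111.2   0.   50.5 -40.4]
wrist [ 388.9 -219.6  252.2] [164.2   0.    1.8]
bottle lm [258.1 185.7] 0.71 [ 392.5 -279.2   19. ]
bottle sf [260.2 206.8] 0.56 [ 393.  -272.3   97.2]
coaster sf [245.  177.2] 0.64 [ 381.4 -267.7   37.4]
1050 min/max [ 382.314 -296.082   96.485] [ 405.695 -272.681  102.325] normal 0.0068080944137652016 -0.03226383158504526 z 99.59527607420527 res 0.8343963797041293
```

View pics/gwrist.png

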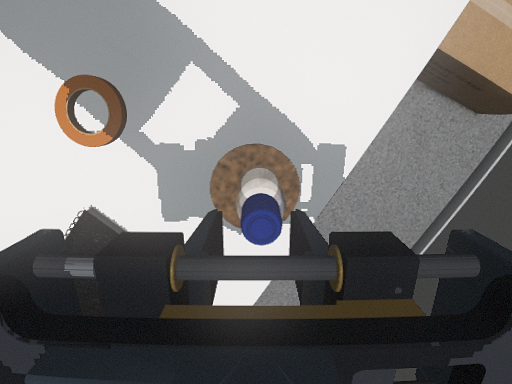

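The bottle settled upright on the coaster (cap at (261, 220), coaster (255, 188)). Rising clear, then checking again.

Request:
move_arm --plan '[[[0,0,0],0,0.3],[[0,0,1],0,0.2],[[0,0,3],0,0],[[0,0,4.5],0,0],[[0,0,4.5],0,0]]'

```text
time_s: 13.5
ee_pos: [390.8, -297.6, 213.9]
ee_rot: [-180.0, -0.0, 91.8]
force: [1.7, -0.4, -0.6]
gripper_width: 82.8
gripper_force: 0.0
```

```bash
python3 look.py i wrist top| grep -E "bottle|coaster|^[0-9wt]"; python3 cap.py pics/iwrist.npz
```

```text
13.5 [ 390.8 -297.6  213.9] [-180.    -0.    91.8] [-38.6  10.8 100.1   0.   69.2 -40.4]
wrist [ 388.7 -219.4  384.3] [164.2   0.    1.8]
bottle lm [259.7 165.7] 0.89 [ 395.7 -284.8   19. ]
bottle sf [258.4 168.5] 0.57 [ 392.9 -273.5   99.1]
coaster lm [259.2 162.8] 0.86 [ 395.2 -284.     0. ]
coaster sf [247.4 157. ] 0.88 [ 379.1 -271.7   30.8]
top [ 289.6   18.1 1339.3] [-174.    -0.1  -89.8]
bottle lm [361.9 213.2] 0.64 [ 384.9 -280.4   19. ]
bottle sf [367.  213.7] 0.57 [ 380.  -282.4   69.2]
coaster lm [363.2 211.5] 0.74 [ 391.  -288.4    0. ]
coaster sf [361.7 215.9] 0.69 [ 376.5 -276.2   34.4]
303 min/max [ 383.115 -295.033   96.731] [ 405.843 -273.548  101.909] normal 0.011254976887943056 -0.0372020119611584 z 99.71996922260021 res 0.8578074969920456
```

Request:
move_arm --plan '[[[1.4,3.9,0],0,0],[[1.4,3.9,0],0,0],[[1.4,3.9,0],0,0],[[1.4,3.9,0],0,0],[[1.4,3.8,0],0,0]]'

```text
time_s: 15.3
ee_pos: [461.5, -102.4, 212.2]
ee_rot: [180.0, 0.0, 91.8]
force: [0.2, 0.5, 0.3]
gripper_width: 91.1
gripper_force: 0.0
```

Request:
move_arm --plan '[[[0,0,-1],0,0.3],[[0,0,-1],0,0.4],[[0,0,0],0,0.4]]'

```text
time_s: 15.6
ee_pos: [459.7, -104.4, 190.3]
ee_rot: [-179.8, -0.0, 91.8]
force: [-0.1, 0.7, -0.5]
gripper_width: 70.1
gripper_force: 0.0
```

```bash
python3 look.py j wrist
cat > cr.py <<'E'
import sys
from h import *
np.set_printoptions(precision=2,suppress=True)
d=np.load(sys.argv[1]);c=d["c"];f=d["f"].astype(int);r,g,b=f[...,0],f[...,1],f[...,2]
ok=(c[...,2]<75)&(abs(c[...,0]-455)<75)&(c[...,1]>-170)&(c[...,1]<0)
j=c[ok&(b>r+60)&(c[...,2]>30)]
if len(j)>50:
    L=cv2.fitLine(j[:,:2].astype(np.float32),cv2.DIST_HUBER,0,.01,.01).ravel();print("jaw",len(j),j.min(0),j.max(0),"dir",L)
for n,m in(("post",ok&(c[...,2]>56)),("pointer",ok&(r>b+80)&(g>120)&(c[...,2]>17)),("clip",ok&(r>g+80)&(c[...,2]>15))):
    P=c[m]
    if len(P): print(n,len(P),P.min(0),P.max(0),np.median(P,0))
E
python3 cr.py pics/jwrist.npz
```

```text
15.6 [ 459.7 -104.4  190.3] [-179.8   -0.    91.8] [-14.2  10.1 104.5  -0.   65.5 -15.9]
wrist [458.3 -26.2 360.7] [164.2   0.2   1.7]
bottle lm [210.4 289.5] 0.9 [ 397.5 -272.8   19. ]
bottle sf [202.8 298.2] 0.83 [ 392.4 -264.7   50.1]
coaster lm [208.1 292.4] 0.63 [ 390.4 -292.     0. ]
coaster sf [229.7 291.6] 0.66 [ 424.3 -287.1    2.9]
cradle lm [253.7 128.9] 0.61 [454.5 -42.6   0. ]
cradle sf [258.1 120. ] 0.72 [459.8 -31.    9.5]
pull_post lm [259.5 183.6] 0.76 [ 463.7 -104.3   45. ]
pull_post sf [254.3 140.8] 0.7 [455.8 -56.4  16.9]
pointer lm [208.2 130.1] 0.97 [399.2 -44.6  22. ]
pointer sf [255.5 138.5] 0.88 [457.2 -53.4  17.3]
red_clip sf [216.9 158.4] 0.58 [408.7 -80.1  15.4]
post 190 [ 452.61 -111.51   56.05] [469.77 -94.94  65.38] [ 460.72 -102.41   63.14]
pointer 20 [394.04 -45.75  21.52] [411.45 -44.03  24.38] [399.65 -44.42  23.11]
clip 56 [400.01 -85.82  15.08] [413.96 -76.94  19.6 ] [407.51 -80.95  15.79]
```

View pics/jwrist.png

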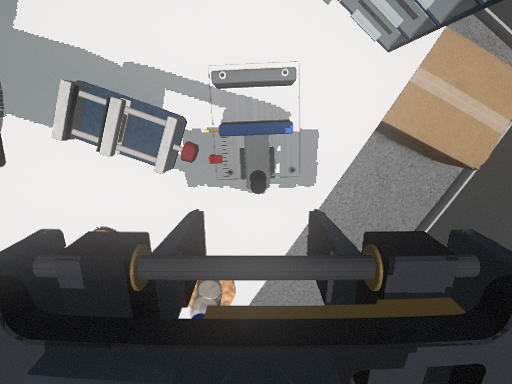

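The wrist view shows the post at (258, 182), pointer (210, 130), clip (216, 159) and the bottle on the coaster at (209, 290). I'll get the slide direction before going down.

```bash
sed -i 's/b>r+60/b>r+35/' cr.py; for k in b j; do python3 cr.py pics/${k}wrist.npz; done
```

```text
jaw 879 [413.28 -50.21  30.17] [500.19 -31.12  35.51] dir [  1.     0.07 456.83 -41.06]
post 188 [ 452.34 -111.3    58.64] [469.45 -95.97  66.15] [ 461.21 -103.72   63.41]
pointer 33 [393.8  -77.04  18.34] [412.33 -43.38  24.39] [402.52 -44.8   22.77]
clip 50 [399.6  -85.6   15.01] [414.79 -76.67  19.49] [407.73 -79.38  16.19]
jaw 814 [413.71 -49.35  30.46] [500.46 -31.76  35.14] dir [  1.     0.07 457.3  -40.42]
post 190 [ 452.61 -111.51   56.05] [469.77 -94.94  65.38] [ 460.72 -102.41   63.14]
pointer 20 [394.04 -45.75  21.52] [411.45 -44.03  24.38] [399.65 -44.42  23.11]
clip 56 [400.01 -85.82  15.08] [413.96 -76.94  19.6 ] [407.51 -80.95  15.79]
```

Request:
move_arm --plan '[[[0,0,-4],0,0.4],[[0,0,-4],0,0.4],[[0,0,-4],0,0.4],[[0,0,-3],0,0.4],[[0,0,-1.2],0,0.5]]' --squeeze 40

```text
time_s: 16.75
ee_pos: [459.2, -103.4, 27.2]
ee_rot: [-179.7, -0.1, 91.8]
force: [0.1, -0.1, 0.2]
gripper_width: 49.3
gripper_force: 0.0
```

Request:
move_arm --plan '[[[0,0,0],0,0.65],[[0,0,0],0,0.75],[[0,0,0],0,0.85],[[0,0,0],0,1],[[0,0,0],0,1]]'

```text
time_s: 17.25
ee_pos: [461.2, -104.2, 31.0]
ee_rot: [180.0, 0.0, 91.8]
force: [-1.8, -1.2, 6.0]
gripper_width: 17.2
gripper_force: 40.0
```

Request:
move_arm --plan '[[[0,0,0],0,1],[[0,0,0],0,1],[[0,0,0],0,1],[[0,0,0],0,1]]'

```text
time_s: 17.65
ee_pos: [461.2, -104.2, 30.9]
ee_rot: [180.0, 0.0, 91.8]
force: [-3.0, -1.5, 7.3]
gripper_width: 17.0
gripper_force: 40.0
```

Request:
move_arm --plan '[[[0.06,-0.9,0],0,1],[[0.06,-0.9,0],0,1],[[0.06,-0.9,0],0,1],[[0.07,-0.9,0],0,1],[[0,0,0],0,1]]'

```text
time_s: 18.15
ee_pos: [463.6, -138.3, 30.9]
ee_rot: [180.0, -0.2, 91.6]
force: [-0.3, 10.2, 8.3]
gripper_width: 17.1
gripper_force: 40.0
```

Request:
move_arm --plan '[[[0,0,0],0,1],[[0,0,0],0,1]]'

```text
time_s: 18.35
ee_pos: [463.6, -137.6, 30.9]
ee_rot: [180.0, -0.2, 91.7]
force: [-0.3, 10.6, 7.6]
gripper_width: 16.9
gripper_force: 40.0
```

```bash
python3 look.py k wrist top|grep -E "^[0-9wt]|point|clip|bottle"; python3 cr.py pics/kwrist.npz; python3 -c "
import cv2;i=cv2.imread('pics/kwrist.png');cv2.imwrite('pics/k2.png',cv2.resize(i,(768,576)))"
```

```text
18.35 [ 463.6 -137.6   30.9] [180.   -0.2  91.7] [-18.1  21.8 115.5   0.3  42.8 -20. ]
wrist [461.6 -60.  201.6] [164.4  -0.    1.6]
pointer lm [159.8 144.2] 0.79 [398.8 -78.8  22. ]
pointer sf [251.8 154. ] 0.85 [459.5 -84.5  16.8]
red_clip sf [173.6 149.4] 0.75 [406.  -82.8  15.9]
top [ 289.6   18.1 1339.3] [-174.    -0.1  -89.8]
bottle lm [363.7 212.2] 0.6 [ 387.6 -285.3   19. ]
bottle sf [367.1 211.5] 0.55 [ 384.9 -280.1   80.4]
pointer lm [288.8 206.5] 0.74 [402.4 -81.4  22. ]
pointer lm [276.7 187.5] 0.32 [454.1 -48.8  22. ]
pointer sf [285.5 184.4] 0.79 [461.1 -71.9  34. ]
jaw 3018 [415.6  -83.54  30.39] [502.71 -64.65  35.59] dir [  1.     0.07 459.22 -73.94]
post 1044 [ 443.8  -152.34   56.01] [ 482.93 -118.06   74.92] [ 463.63 -121.23   63.37]
pointer 117 [396.35 -85.18  17.68] [412.95 -76.36  24.98] [404.9  -77.95  22.91]
clip 138 [380.27 -86.53  15.07] [411.18 -71.05  36.53] [403.58 -83.    16.97]
```

View pics/k2.png

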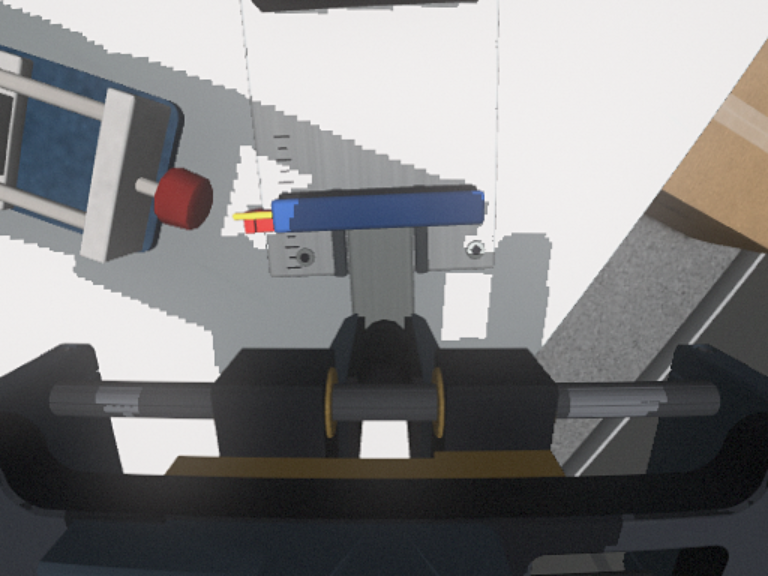

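The pointer (253, 216 in the enlarged view) lies over the red clip's far part; the clip extends down to row 233. Measuring the remaining offset.

Run:
```python
import numpy as np
for k in "bjk":
    d=np.load(f"pics/{k}wrist.npz");c=d["c"];f=d["f"].astype(int);r,g,b=f[...,0],f[...,1],f[...,2]
    U=np.array([.07,-.9976])
    ok=(c[...,0]>392)&(c[...,0]<416)&(c[...,1]>-100)&(c[...,1]<-35)&(c[...,2]<40)
    for n,m in(("ptr",ok&(g>110)&(r>b+60)&(c[...,2]>20)),("clip",ok&(r>g+60)&(g<100)&(c[...,2]>9))):
        P=c[m];s=P[:,:2]@U
        print(k,n,len(P),np.percentile(s,[0,10,50,90,100]).round(1),np.percentile(P[:,2],[0,50,100]).round(1))
        if n=="clip":
            q=s[(P[:,2]>17.5)]
            if len(q): print("  top",len(q),q.min().round(1),q.max().round(1))
d=np.load("pics/kwrist.npz");f=d["f"];c=d["c"]
for v in range(136,160,1): print(v,f[v,168:180:4].tolist(),c[v,172].round(1))
```

```text
b ptr 37 [71.2 71.8 72.6 73.7 73.9] [20.3 22.7 24.4]
b clip 63 [106.1 106.4 110.  113.4 113.8] [13.9 16.2 20.6]
  top 22 106.1 113.8
j ptr 30 [71.3 71.5 72.5 73.6 73.7] [21.5 23.  24.7]
j clip 85 [104.5 105.6 109.3 113.1 113.7] [13.9 15.9 20.2]
  top 21 104.5 113.7
k ptr 110 [104.6 105.  106.1 107.2 107.6] [21.6 22.9 25. ]
k clip 146 [104.6 109.  111.4 113.6 114.4] [14.  15.9 20.8]
  top 48 108.8 113.7
136 [[200, 200, 200], [196, 196, 197], [238, 236, 236]] [400.3 -75.   -0.8]
137 [[141, 143, 146], [142, 147, 150], [241, 239, 239]] [400.7 -75.6   0.8]
138 [[146, 153, 155], [132, 122, 124], [245, 244, 244]] [ 4.006e+02 -7.640e+01  3.000e-01]
139 [[125, 115, 115], [96, 73, 74], [170, 164, 165]] [402.9 -76.4   8.3]
140 [[87, 58, 63], [121, 50, 61], [111, 60, 66]] [405.1 -76.5  15.5]
141 [[155, 128, 70], [213, 174, 84], [218, 189, 84]] [407.1 -76.6  22.1]
142 [[231, 227, 100], [237, 233, 105], [239, 235, 107]] [407.3 -77.1  22.9]
143 [[240, 238, 110], [238, 237, 108], [237, 237, 108]] [407.5 -77.7  23.7]
144 [[238, 238, 108], [238, 241, 108], [239, 244, 112]] [407.2 -78.4  22.9]
145 [[23
[... 439 characters left out ...]
236, 88, 84], [233, 87, 81]] [404.3 -84.2  14. ]
152 [[237, 91, 87], [236, 84, 81], [233, 81, 81]] [404.7 -84.7  15.4]
153 [[237, 92, 89], [238, 85, 79], [237, 81, 76]] [404.5 -85.4  14.8]
154 [[238, 81, 77], [210, 87, 85], [192, 120, 117]] [404.6 -86.   15.4]
155 [[196, 125, 124], [235, 235, 234], [141, 135, 135]] [ 3.999e+02 -8.890e+01  2.000e-01]
156 [[234, 235, 234], [238, 238, 238], [179, 178, 177]] [ 3.999e+02 -8.970e+01  1.000e-01]
157 [[238, 238, 237], [238, 236, 236], [238, 236, 235]] [ 3.999e+02 -9.040e+01  3.000e-01]
158 [[237, 236, 235], [237, 236, 235], [240, 238, 237]] [400.  -91.1   0.8]
159 [[242, 239, 239], [238, 235, 235], [240, 239, 239]] [ 3.997e+02 -9.200e+01 -1.000e-01]
```

Request:
move_arm --plan '[[[0.01,-0.18,0],0,1],[[0.01,-0.18,0],0,1],[[0,0,0],0,1],[[0,0,0],0,1],[[0,0,0],0,1]]'

```text
time_s: 20.15
ee_pos: [463.8, -141.0, 30.9]
ee_rot: [180.0, -0.2, 91.7]
force: [-0.5, 10.8, 7.9]
gripper_width: 17.0
gripper_force: 40.0
```

Request:
move_arm --plan '[[[0,0,0],0,1],[[0,0,0],0,1],[[0,0,0],0,1],[[0,0,0],0,1],[[0,0,0],0,1]]'

```text
time_s: 20.65
ee_pos: [463.8, -140.9, 30.9]
ee_rot: [180.0, -0.2, 91.7]
force: [-0.1, 10.5, 6.8]
gripper_width: 17.2
gripper_force: 40.0
```

```bash
python3 look.py m wrist top|grep -E "^[0-9wt]|point|bottle"
python3 - <<'E'
import numpy as np
d=np.load("pics/mwrist.npz");c=d["c"];f=d["f"].astype(int);r,g,b=f[...,0],f[...,1],f[...,2]
U=np.array([.07,-.9976])
ok=(c[...,0]>392)&(c[...,0]<416)&(c[...,1]>-100)&(c[...,1]<-35)&(c[...,2]<40)
for n,m in(("ptr",ok&(g>110)&(r>b+60)&(c[...,2]>20)),("clip",ok&(r>g+60)&(g<100)&(c[...,2]>9))):
    P=c[m];s=P[:,:2]@U;print(n,len(P),np.percentile(s,[0,10,50,90,100]).round(1))
E
```

```text
20.65 [ 463.8 -140.9   30.9] [180.   -0.2  91.7] [-18.4  21.8 115.4   0.4  42.9 -20.4]
wrist [461.8 -63.4 201.6] [164.4  -0.    1.6]
bottle lm [255.5 244.8] 0.7 [ 464.2 -154.3   19. ]
pointer lm [160.6 143.2] 0.91 [399.6 -81.5  22. ]
pointer sf [252.1 150. ] 0.84 [460.1 -83.2  32.8]
top [ 289.6   18.1 1339.3] [-174.    -0.1  -89.8]
bottle lm [362.5 214.1] 0.73 [ 382.5 -282.    19. ]
bottle sf [366.2 214.1] 0.48 [ 379.  -280.4   68.5]
pointer sf [287.9 185.5] 0.71 [458.4 -78.5  31.8]
ptr 113 [108.  108.3 109.5 110.6 111.5]
clip 162 [104.6 105.3 107.6 113.5 114.2]
```

```bash
python3 -c "
from workcell import env
print(env.job_done())"
```

```text
the job is handed in; nothing more can be done
None
```

The job is handed in, though no verdict came back: the bottle stands upright and released on the coaster, about 4 mm off centre, and the gripper is holding the post at 40 N with the pointer within about 1 mm of the clip's middle.

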